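# Close the swing-bolt clamp on the analyser's drain pipe

## Task

Clamp the analyser's steel drain pipe: swing the clamp's hinged upper half over the pipe and press it home on the soft rubber liner with a steady 8 to 14 N for a good second, then draw the spring-loaded swing bolt up by its T-handle, swing it upright into the slot of the upper half and let its washer down behind the turned-up lips. Do not force anything, leave the cup, bottle and mouse alone, and let go at the end.

Things in the scene. Friction and masses are not known exactly. Their poses are not given: they have to be found in the camera images.
- clamp: Aluminium pipe clamp bolted to the black bench: foot plate 150 x 90 x 10 mm. Origin: on the bench, below the pipe's axis. Its y axis runs along the pipe (34 mm steel pipe, axis 48 mm above the bench, about 200 mm long; at +y it turns down to the bench), +x points to the hinge side, -x to the swing bolt's side.
- pipe: The fixed steel pipe in the clamp, with a rubber liner pad (10 x 30 mm) on its top, 40 mm from the hinge pin; same origin and axes as the clamp. The liner's top is 66 to 74 mm above the bench: its thickness differs each time, is not measured and must be felt. It is to be seated by pressing the closed half with 8 to 14 N; more would crush it.
- clamp_hinge (a point): Middle of the upper half's hinge pin (pin along clamp y), 40 mm to clamp +x of the pipe axis, 48 mm above the bench.
- cap (a joint): Angle of the hinged upper half about that pin (rad): 0 = level, growing as it opens; starts about upright (1.35 to 1.7). By the liner's thickness it comes to bear anywhere from -0.09 to 0.11. Stiff hinge (0.15 N m): it stays where it is left. The half is 34 mm wide along the pipe, 101 mm long from the pin; the flat outer face of its crown lies 30 mm above the pin.
- cap_crown (a point): Middle of the flat outer face (top when closed) of the upper half, 50 mm from the hinge pin along the arm; this flat is about 55 x 34 mm. Good place to press down. Its z axis is the outward normal, its -x axis points to the slotted end.
- cap_slot (a point): Middle of the seat for the bolt's washer on the upper half's forked end, 87 mm from the hinge pin, on the top face of the two tines (slot 12 mm wide between them, open to the end). The seat is 29 mm long from the crown's shoulder to the lips; the lips stand 5 mm above it, 10 to 14 mm beyond this point. z is the outward normal, -x points to the open end.
- bolt_pivot (a point): Middle of the pin (along clamp y) on which the swing bolt swings, 47 mm to clamp -x of the pipe axis, 18 mm above the bench.
- swing (a joint): Lean of the swing bolt (rad): 0 = upright, positive leans away from the pipe to clamp -x; starts at 1.0 to 1.25. Stiff (0.12 N m), stays where it is left.
- bolt (a joint): How far the bolt is drawn out along its length (m), 0 to 0.034; spring pull 4.2 N plus 0.12 N per mm. Its washer rests in the seat at 0.003 to 0.022 (higher for a thick liner) and, swinging on its arc, clears the lips when drawn about 9 mm more. Undrawn it may meet the tines below 0.8 rad of lean; drawn it passes the lips between 0.6 and 0.1 rad. Do not pull hard against the end of travel.
- bolt_grip (a point): Centre of the bolt's T-handle: steel bar 16 mm in diameter and 40 mm long along clamp y, 82 mm from the pivot when not drawn. It can be pinched from above by its two ends and pivots between the fingers.
- bolt_washer (a point): Centre of the underside of the bolt's washer (16 mm in diameter, 4 mm thick), 54 mm below the T-handle's centre, 28 mm from the pivot when not drawn; the shank is 6 mm thick. z points along the bolt to the T-handle.
- cup: Bystander: small clear sample cup, 36 mm wide, 40 mm tall; origin at its foot.
- reagent: Bystander: white reagent bottle, 60 mm wide, 130 mm tall; origin at its foot.
- mouse: Bystander: black computer mouse, 100 x 60 x 32 mm; origin at its underside.
Not all that is in view belongs to the job. What is meant by the clamp is not orange, and is the larger of those in its own colour.

How it is judged:
On the way, in this order (a step that is already met when the one before it is completed fails the run):
1. the upper half has been swung over and lies on the liner, and the robot presses it down steadily with 7 to 18 N, the bolt still out of the slot (contact force between cap and pipe above 3 N and value of joint cap below 0.14 rad and value of joint swing above 0.5 rad and contact force between the fingers and cap between 7 and 18 N), for 0.8 s.
2. the bolt stands in the slot with its washer down behind the lips (value of joint swing below 0.2 rad and z of bolt_washer in the frame of cap_slot between -0.003 and 0.003 m and contact force between cap and bolt above 1 N), for 0.2 s.
At the end, for the whole second after the job is handed in: The upper half lies over the pipe and bears on its liner (more than 2 N, hinge below 0.14 rad), the bolt stands within 0.2 rad of upright in the slot, its washer within 3 mm of its seat behind the lips, everything at rest and released (value of joint swing below 0.2 rad and value of joint cap below 0.14 rad and z of bolt_washer in the frame of cap_slot between -0.003 and 0.003 m and contact force between cap and pipe above 2 N and velocity of joint each of swing, cap below 0.05 rad/s); the robot touches nothing.
It fails at once if the robot presses on the upper half with more than 40 N (contact force between any of the fingers, the arm and cap above 40 N).
It fails at once if the bolt is jammed against the upper half with more than 40 N (contact force between bolt and cap above 40 N).
It fails at once if a bystander is moved by more than 30 mm (distance of any of cup, reagent, mouse from where it was at the start of the episode above 0.03 m).
It also fails if it takes over 69 s, if anything falls off the work surface, if the arm or the gripper's body presses on something with over 40 N, if the wrist force passes 120 N, or if a joint passes its speed limit or range.

## Robot

A 7-joint arm with a two-finger parallel gripper is mounted at the origin on the work surface. World frame = base frame: x ahead of the robot, y to its left, z up, the work surface at z = 0. Lengths are in m, angles in rad, forces in N, time in s.
With the tool pointing down it reaches from about 0.35 to 0.9 m from the base axis. Payload 7.2 kg.
Tool frame: the origin (TCP) lies between the finger pads; the fingertips stand 8 mm ahead of it and the grasp point (between the pads) lies 11 mm behind it; z points along the fingers, x is the direction in which the jaws open and shut, and the axes are right-handed (so a half turn about z gives the same grasp; the last joint's range is limited). The gripper opens to 85 mm and grips with 20 to 120 N. Pads are 22 mm wide; open, the fingers measure 114 mm over their backs; the gripper's body (76 mm by 85 mm) begins 54 mm behind the grasp point. The pads swing forward as they close: fully open they stand 13 mm farther back than shut.
Start: joints at [1.072, 0.411, -0.013, 1.596, 0.006, 1.134, -0.082], TCP at [0.261, -0.568, 0.239] pointing down, gripper open.
Joint ranges: [-2.95, 2.95], [-0.29, 1.99], [-1.47, 1.44], [0.14, 2.54], [-1.03, 4.17], [0.13, 1.85], [-2.86, 2.86]. Speed limits (rad/s): [2.39, 2.39, 3.01, 3.01, 3.14, 3.14, 3.14].

## Interface

Orientations are given as a rotation vector (axis times angle).
In Python, from cell import telemetry, viewer, workorder gives the robot as it stands. The module is installed in compiled form; this text tells all that it offers.
- The arm moves only by the shell command python3 -m jog 'ROWS'. ROWS is JSON, one flat list of numbers, 7 for each row, row after row: the shift along the tool's x, y, z in m, then the turn, a rotation vector about the tool's x, y, z in degrees, then the finger opening in m, from 0 to 0.0854. In form: [tx, ty, tz, ax, ay, az, grip, tx, ty, tz, ax, ay, az, grip, ...]. A call has 1 to 20 rows; each row is the pose to reach, as a shift and turn from the pose measured when the call began, along the tool's axes at that moment; what a row does not reach only later rows make up. A row lasts 1/8 s, in which the tool goes at most 62.5 mm and 10.7 degrees, less where a joint would pass 70% of its speed; a pose out of reach is approached as far as the arm can. A call with a gripper value outside its range is refused whole. The fingers move at their own pace and stop on an object; the grip force is fixed at half the most. Time passes only in rows, so rows that repeat a pose let the fingers close. It gives the time, the measured TCP pose, the force and the opening at its end, in the units of the state.
- telemetry.sense(): the state, without advancing time (a new reading comes with each control period).
- viewer.camera(name): name is "scene" or "top" or "wrist"; returns (picture, depth): 400x640x3 uint8, red, green, blue; 400x640 float32, m along the optical axis (not along the pixel's ray), 0 where there is no reading.
- viewer.get_calibration(name): a dict with "K" (3x3 intrinsics, pixels), "cam_to_world" (4x4, takes a point from camera to world coordinates); the wrist camera has in their place "T_tool_cam" (4x4, takes a point from camera to tool coordinates, whose origin is the TCP and whose axes are the tool frame's). Camera axes: x right, y up, looking along -z (the intrinsics and any distortion apply to the point x, -y, -z); pixel columns grow to the right and rows downward; lengths in m; the calibration is good to about 2 mm. A picture is of the moment at which its call begins: read the wrist's pose just before it. get_calibration takes no time and is no camera call.
- workorder.job_done(): hands the job in, once; it reports no verdict.
The state is a dict: "time": time; "joints": joint angles; "joint_vel": joint speeds; "joint_torque": joint torques, N m; "ee_pos": TCP position; "eef_rot": TCP orientation; "contact_force": force on the tool from outside, world axes, zero at the start; "ft_torque": the same for the moment, N m; "opening": finger opening in m.
Only numpy, scipy, OpenCV 4.12 (cv2) and the standard library are available. Lean on these libraries where they do the work, as an engineer would, in place of code of your own. Each camera call takes 0.05 s, during which the arm holds its last target.

## Working session

There is one attempt and no reset: what is moved stays moved. The work goes in short steps, Python scripts to look and compute and a shell command to move; the robot and the scene stay as the last step left them, time stands still between calls to the robot, and variables do not carry over. Pictures are saved under pics/ and viewed, and the job is handed in when it is done.

```bash
mkdir -p pics; ls
python3 - <<'E'
from cell import telemetry, viewer
import cv2, numpy as np
print(telemetry.sense())
for n in ["scene","top","wrist"]:
    p,d=viewer.camera(n); cv2.imwrite(f"pics/a_{n}.png",p[:,:,::-1]); np.savez(f"a_{n}.npz",p=p,d=d)
    print(n,viewer.get_calibration(n))
E
```

```text
pics
{'time': 0.0, 'joints': array([ 1.07179157,  0.41189334, -0.01270585,  1.59704575,  0.00557646,
        1.13431871, -0.08218887]), 'joint_vel': array([ 0.00048175, -0.00013666,  0.00143526, -0.0003831 ,  0.00025067,
       -0.00103959,  0.00041683]), 'joint_torque': array([-4.03766364e-05, -6.00631070e+01,  6.82363920e-01, -2.99408931e+01,
        1.39276270e-02,  1.06850118e-02, -5.82236126e-07]), 'ee_pos': array([ 0.26076221, -0.56746375,  0.23845648]), 'eef_rot': array([-2.64426313e+00,  1.69483618e+00,  2.23338662e-03]), 'contact_force': array([0.44145209, 0.22102909, 0.52441147]), 'ft_torque': array([ 0.00227875, -0.00160193, -0.03525816]), 'opening': 0.08506565614119257}
scene {'K': array([[462.63757698,   0.        , 311.9358848 ],
       [  0.        , 462.63757698, 201.74270424],
       [  0.        ,   0.        ,   1.        ]]), 'cam_to_world': array([[-0.58214433, -0.49053261,  0.64844871,  1.21643091],
       [ 0.81276091, -0.32853463,  0.48112858,  0.52404905],
       [-0.0229714 ,  0.80712004,  0.5899403 ,  0.63849955],
       [ 0.        ,  0.        ,  0.      
[... 365 characters left out ...]
-02],
       [-4.41666394e-03,  1.72770053e-01,  9.84952284e-01,
         9.82235594e-01],
       [ 0.00000000e+00,  0.00000000e+00,  0.00000000e+00,
         1.00000000e+00]])}
wrist {'K': array([[297.2092835 ,   0.        , 319.5811066 ],
       [  0.        , 297.2092835 , 204.91639356],
       [  0.        ,   0.        ,   1.        ]]), 'T_tool_cam': array([[ 9.99999098e-01, -9.41406730e-04,  9.57748254e-04,
         8.55635568e-04],
       [-6.52551872e-04, -9.63932418e-01, -2.66146329e-01,
        -6.85796029e-02],
       [ 1.17375654e-03,  2.66145464e-01, -9.63932163e-01,
        -1.35914016e-01],
       [ 0.00000000e+00,  0.00000000e+00,  0.00000000e+00,
         1.00000000e+00]])}
```

View pics/a_scene.png

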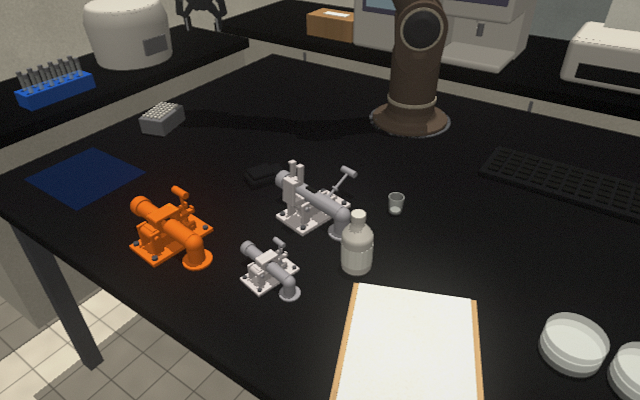

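View pics/a_top.png

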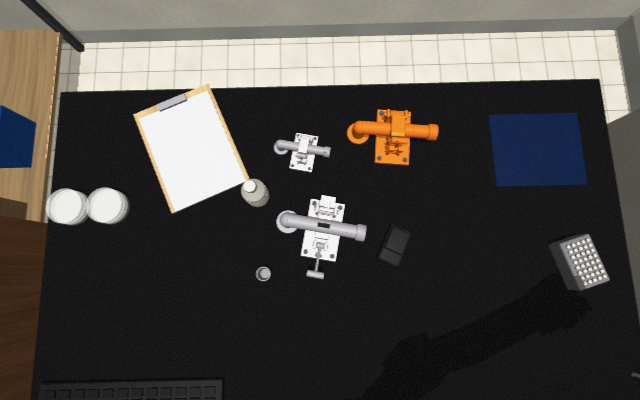

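View pics/a_wrist.png

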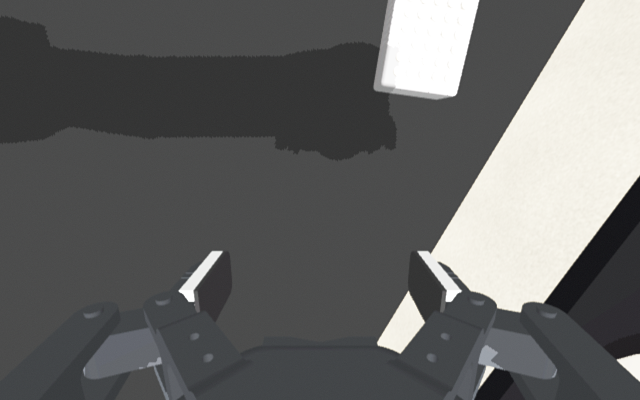

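```bash
cat > h.py <<'E'
from cell import telemetry, viewer
import cv2, numpy as np
from scipy.spatial.transform import Rotation as R
def shot(n,fn=None):
    s=telemetry.sense(); p,d=viewer.camera(n); c=viewer.get_calibration(n)
    if n=="wrist":
        T=np.eye(4);T[:3,:3]=R.from_rotvec(s['eef_rot']).as_matrix();T[:3,3]=s['ee_pos'];T=T@c['T_tool_cam']
    else: T=c['cam_to_world']
    if fn: cv2.imwrite(f"pics/{fn}.png",p[:,:,::-1])
    return p,d,c['K'],T
def cloud(d,K,T):
    v,u=np.mgrid[:d.shape[0],:d.shape[1]]
    P=np.stack([(u-K[0,2])/K[0,0]*d,-(v-K[1,2])/K[1,1]*d,-d],-1)
    return P@T[:3,:3].T+T[:3,3]
def crop(p,r,s,fn):
    u0,v0,u1,v1=r
    cv2.imwrite(f"pics/{fn}.png",cv2.resize(p[v0:v1,u0:u1,::-1],None,fx=s,fy=s,interpolation=cv2.INTER_CUBIC))
E
python3 - <<'E'
from h import *
z=np.load("a_top.npz");c=viewer.get_calibration("top");P=cloud(z['d'],c['K'],c['cam_to_world'])
crop(z['p'],(260,180,380,290),6,"b_top")
z2=np.load("a_scene.npz");c2=viewer.get_calibration("scene");P2=cloud(z2['d'],c2['K'],c2['cam_to_world'])
crop(z2['p'],(240,140,400,260),5,"b_scene")
for n,Q in (("top",P[180:290,265:380]),("scene",P2[140:260,262:375])):
    q=Q.reshape(-1,3)
    b=q[np.abs(q[:,2])<.006]; print(n,"bench z",np.median(q[:,2]),len(b))
for (v,u) in [(228,345),(218,290),(225,323),(273,315),(262,318),(200,328),(208,325),(232,362),(245,320),(258,332),(205,343)]:
    print((u,v),P[v,u].round(3))
for (v,u) in [(173,348),(185,335),(185,290),(170,295),(200,320),(178,280)]:
    print("s",(u,v),P2[v,u].round(3))
E
```

```text
top bench z 0.0008051773953716701 9460
scene bench z 0.00237870039110033 8305
(345, 228) [ 0.543 -0.024  0.066]
(290, 218) [0.571 0.109 0.065]
(323, 225) [0.552 0.03  0.069]
(315, 273) [0.438 0.052 0.067]
(318, 262) [0.464 0.044 0.043]
(328, 200) [0.604 0.017 0.117]
(325, 208) [0.593 0.024 0.071]
(362, 232) [ 0.533 -0.064  0.069]
(320, 245) [0.506 0.038 0.024]
(332, 258) [0.473 0.008 0.014]
(343, 205) [ 0.609 -0.025  0.01 ]
s (348, 173) [0.441 0.055 0.059]
s (335, 185) [0.474 0.041 0.039]
s (290, 185) [0.615 0.024 0.112]
s (295, 170) [0.587 0.016 0.13 ]
s (320, 200) [0.567 0.063 0.061]
s (280, 178) [ 0.549 -0.06   0.062]
```

View pics/b_top.png

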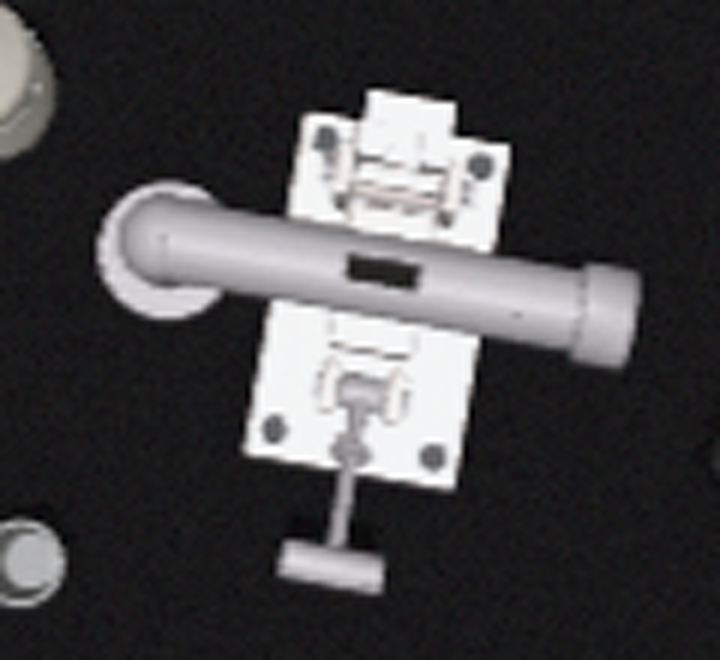

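View pics/b_scene.png

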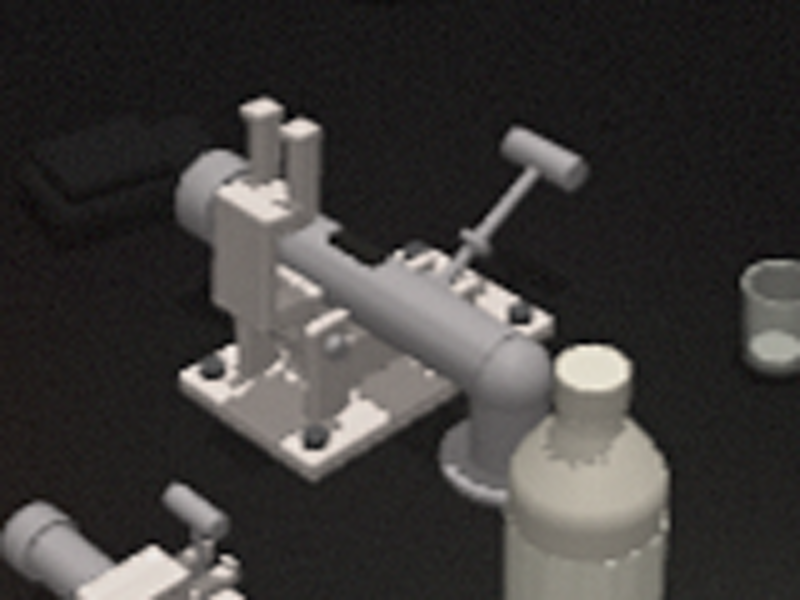

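Run:
```python
from h import *
def ray(n,u,v,z):
    c=viewer.get_calibration(n);K=c['K'];T=c['cam_to_world']
    d=T[:3,:3]@np.array([(u-K[0,2])/K[0,0],-(v-K[1,2])/K[1,1],-1]);o=T[:3,3]
    return o+d*(z-o[2])/d[2]
c=np.array([(305,114),(510,146),(455,489),(245,455)])/6+[260,180]-0.5+.08
W=np.array([ray("top",u,v,.01) for u,v in c]);print(W.round(4))
print("edges",[np.linalg.norm(W[i]-W[(i+1)%4]).round(4) for i in range(4)])
m=W.mean(0);print("centre",m)
ex=(W[0]+W[1]-W[2]-W[3])[:2];print("x dir deg",np.degrees(np.arctan2(ex[1],ex[0])))
ey=(W[0]-W[1]+W[3]-W[2])[:2];print("y dir-90",np.degrees(np.arctan2(ey[1],ey[0]))-90)
# pipe centreline from depth
for n in("top","scene"):
    z=np.load(f"a_{n}.npz");k=viewer.get_calibration(n);P=cloud(z['d'],k['K'],k['cam_to_world'])
    q=P.reshape(-1,3);s=(q[:,2]>.05)&(q[:,2]<.075)&(abs(q[:,0]-.55)<.06)&(q[:,1]>-.045)&(q[:,1]<.1)
    col=z['p'].reshape(-1,3).astype(int);s&=(col.max(1)>60)
    q=q[s]; 
    if n=="top":
        f=np.polyfit(q[:,1],q[:,0],1);print(n,len(q),"pipe dir",np.degrees(np.arctan(f[0])),f)
# handle
z=np.load("a_top.npz");p=z['p'].astype(int)
sub=p[262:285,300:330].max(2); m2=(sub>80).astype(np.uint8)
n_,l,st,ce=cv2.connectedComponentsWithStats(m2);print(st,ce)
for a,b in[((279,560),"L"),((385,577),"R")]: pass
for u,v in[(331,566)]: print("handle@z.06",[ray("top",u/6+260-.4,v/6+180-.4,zz).round(4) for zz in(.045,.055,.065)])
for u,v in[(545,158)]: print("handle scene",[ray("scene",u/5+240-.4,v/5+140-.4,zz).round(4) for zz in(.045,.055,.065)])
for u,v in[(383,272)]: print("liner",[ray("top",u/6+260-.4,v/6+180-.4,zz).round(4) for zz in(.07,)])
s=telemetry.sense();print(R.from_rotvec(s['eef_rot']).as_matrix().round(3))
```

```text
[[ 6.276e-01  5.930e-02  1.000e-02]
 [ 6.114e-01 -2.900e-02  1.000e-02]
 [ 4.656e-01 -5.000e-04  1.000e-02]
 [ 4.818e-01  8.780e-02  1.000e-02]]
edges [np.float64(0.0898), np.float64(0.1485), np.float64(0.0897), np.float64(0.1485)]
centre [0.54659711 0.02939879 0.01      ]
x dir deg -11.061500491882361
y dir-90 -10.40141372388355
top 943 pipe dir 10.130181594809878 [0.17867066 0.55264188]
[[  0   0  30  23 546]
 [  6   0  18  17 144]] [[14.36263736 11.14102564]
 [15.02083333 10.46527778]]
handle@z.06 [array([0.4357, 0.0522, 0.045 ]), array([0.4359, 0.0522, 0.055 ]), array([0.4362, 0.0521, 0.065 ])]
handle scene [array([0.4152, 0.0408, 0.045 ]), array([0.4287, 0.049 , 0.055 ]), array([0.4422, 0.0571, 0.065 ])]
liner [array([0.5517, 0.0285, 0.07  ])]
[[ 0.418 -0.909 -0.001]
 [-0.909 -0.418  0.001]
 [-0.001  0.    -1.   ]]
```

```bash
python3 -m jog '[-0.031,-0.035,-0.004,0,0,-10,0.085, -0.062,-0.071,-0.008,0,0,-20,0.085, -0.093,-0.106,-0.012,0,0,-30,0.085, -0.124,-0.142,-0.016,0,0,-40,0.085, -0.155,-0.177,-0.02,0,0,-50,0.085, -0.186,-0.213,-0.024,0,0,-60,0.085, -0.217,-0.248,-0.028,0,0,-70,0.085, -0.248,-0.284,-0.032,0,0,-80,0.085, -0.279,-0.319,-0.036,0,0,-90,0.085, -0.31,-0.355,-0.04,0,0,-100,0.085, -0.341,-0.39,-0.044,0,0,-110,0.085, -0.372,-0.426,-0.048,0,0,-120,0.085, -0.403,-0.461,-0.05,0,0,-130,0.06, -0.432,-0.496,-0.05,0,0,-140,0.03, -0.432,-0.496,-0.05,0,0,-144.8,0, -0.432,-0.496,-0.05,0,0,-144.8,0, -0.432,-0.496,-0.05,0,0,-144.8,0, -0.432,-0.496,-0.05,0,0,-144.8,0]'
python3 - <<'E'
from h import *
p,d,K,T=shot("wrist","c_wrist");np.savez("c.npz",p=p,d=d,K=K,T=T)
s=telemetry.sense();print(s['ee_pos'],s['joints'],s['opening']);print(R.from_rotvec(s['eef_rot']).as_matrix().round(3))
E
```

```text
time: 2.4
ee_pos: [0.531, 0.0313, 0.2892]
eef_rot: [-2.417, -2.005, 0.0]
contact_force: [0.7, -0.3, -0.3]
opening: -0.0
[0.53103959 0.03140618 0.28922349] [ 0.46099914  0.29924419 -0.75637835  1.71561128  0.21683704  1.21328396
  1.03565294] -0.00013654413794088427
[[ 0.184  0.983 -0.   ]
 [ 0.983 -0.184  0.001]
 [ 0.001 -0.001 -1.   ]]
```

View pics/c_wrist.png

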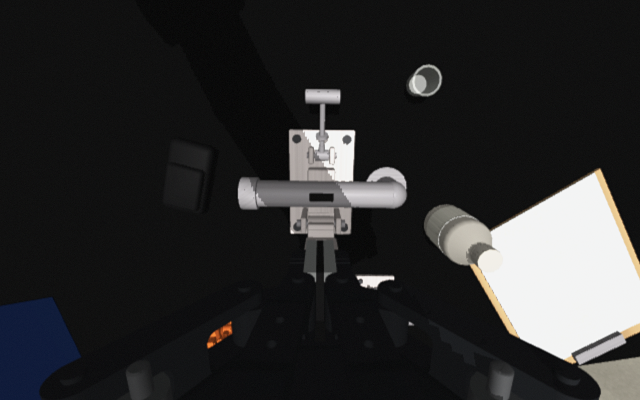

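Run:
```python
from h import *
z=np.load("c.npz");p,d,K,T=z['p'],z['d'],z['K'],z['T']
crop(cv2.convertScaleAbs(p,alpha=1.5),(230,80,420,240),4,"c_crop")
P=cloud(d,K,T)
# sample points
for u,v in[(322,97),(306,97),(338,97),(322,135),(320,197),(311,197),(331,197),(291,130),(354,130),(320,155),(320,230),(270,193),(370,193)]:
    print((u,v),P[v,u].round(4))
```

```text
(322, 97) [0.4387 0.0519 0.0674]
(306, 97) [0.4353 0.0341 0.0678]
(338, 97) [0.4419 0.0698 0.0662]
(322, 135) [0.4811 0.0443 0.038 ]
(320, 197) [0.5527 0.0282 0.0691]
(311, 197) [0.5506 0.0174 0.0692]
(331, 197) [0.5549 0.0416 0.0701]
(291, 130) [0.4679 0.0044 0.0112]
(354, 130) [0.4836 0.0882 0.0097]
(320, 155) [0.5064 0.037  0.0273]
(320, 230) [0.5939 0.0205 0.0725]
(270, 193) [ 0.5371 -0.032   0.0651]
(370, 193) [0.5601 0.0901 0.0651]
```

View pics/c_crop.png

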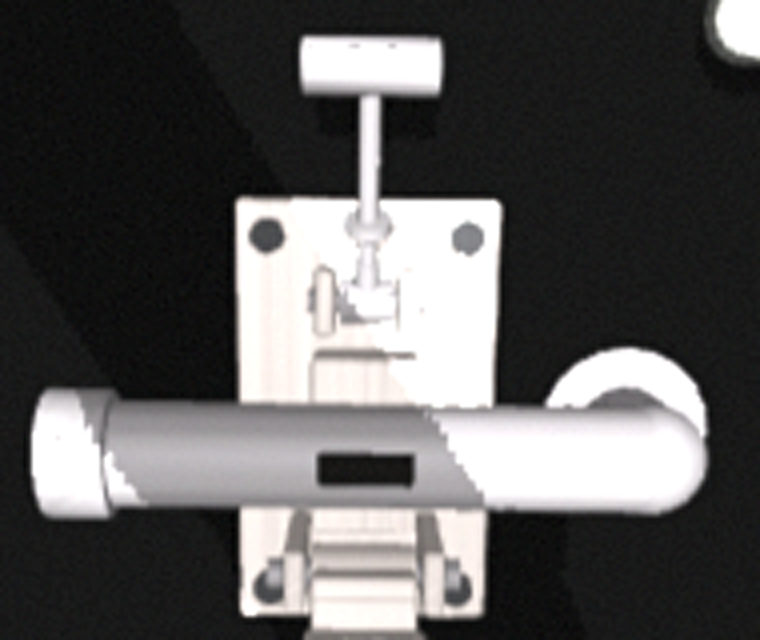

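```bash
python3 -m jog '[0.001,0.045,0,0,0,0,0, 0.001,0.09,0,0,0,0,0, 0.001,0.125,0.02,0,0,0,0, 0.001,0.125,0.06,0,0,0,0, 0.001,0.125,0.11,0,0,0,0, 0.001,0.125,0.15,0,0,0,0, 0.001,0.125,0.171,0,0,0,0, 0.001,0.125,0.171,0,0,0,0]'
python3 - <<'E'
from h import *
p,d,K,T=shot("scene");crop(p,(230,90,400,250),4,"d_scene")
P=cloud(d,K,T)
for u,v in[(285,190),(292,180),(280,170)]: print(P[v,u].round(3))
E
```

```text
time: 3.45
ee_pos: [0.6534, 0.0092, 0.1172]
eef_rot: [-2.416, -2.004, 0.002]
contact_force: [0.4, 0.4, -0.0]
opening: -0.0003
[0.615 0.009 0.093]
[0.606 0.022 0.118]
[1.216 0.524 0.638]
```

View pics/d_scene.png

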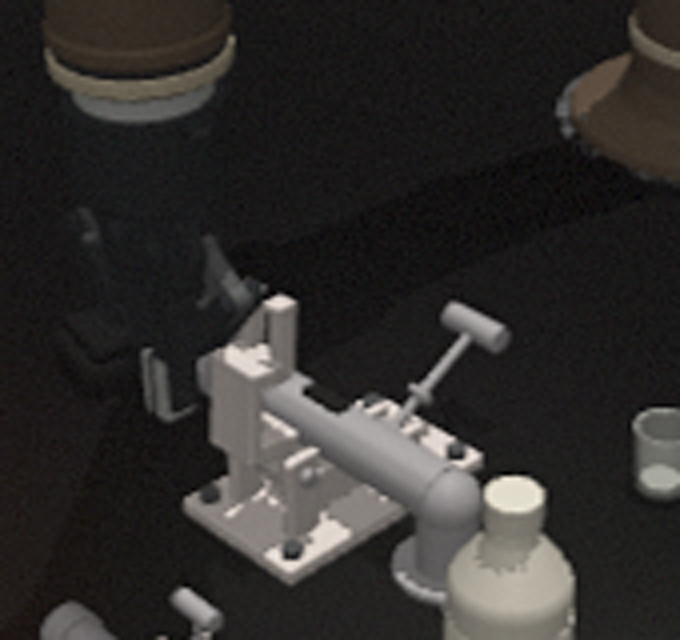

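Run:
```python
from h import *
c=viewer.get_calibration("scene");K=c['K'];T=c['cam_to_world']
for w in[(.653,.009,.109),(.653,.009,.05),(.615,.009,.093),(.606,.022,.118)]:
    q=T[:3,:3].T@(np.array(w)-T[:3,3]);print(w,K[0,2]+K[0,0]*q[0]/-q[2],K[1,2]-K[1,1]*q[1]/-q[2])
```

```text
(0.653, 0.009, 0.109) 272.7217183687822 192.63376122157453
(0.653, 0.009, 0.05) 274.7959052429429 215.9045600359347
(0.615, 0.009, 0.093) 284.9565237566406 190.19655599999712
(0.606, 0.022, 0.118) 291.98411764500213 180.05647247219773
```

```bash
python3 -m jog '[0,-0.013,0,0,0,0,0, 0,-0.02,-0.001,0,0,0,0, 0,-0.027,-0.001,0,0,0,0, 0,-0.033,-0.003,0,0,0,0, 0,-0.04,-0.004,0,0,0,0, 0,-0.046,-0.005,0,0,0,0, 0,-0.053,-0.005,0,0,0,0, 0,-0.06,-0.005,0,0,0,0, 0,-0.066,-0.004,0,0,0,0]'
python3 - <<'E'
from h import *
p,d,K,T=shot("scene");crop(p,(230,90,400,250),4,"e_scene")
s=telemetry.sense();print(s['contact_force'])
E
```

```text
time: 4.62
ee_pos: [0.5888, 0.022, 0.1227]
eef_rot: [-2.417, -2.005, -0.001]
contact_force: [1.4, 1.2, 4.1]
opening: -0.0002
[0.33844661 0.47266479 2.54746896]
```

View pics/e_scene.png

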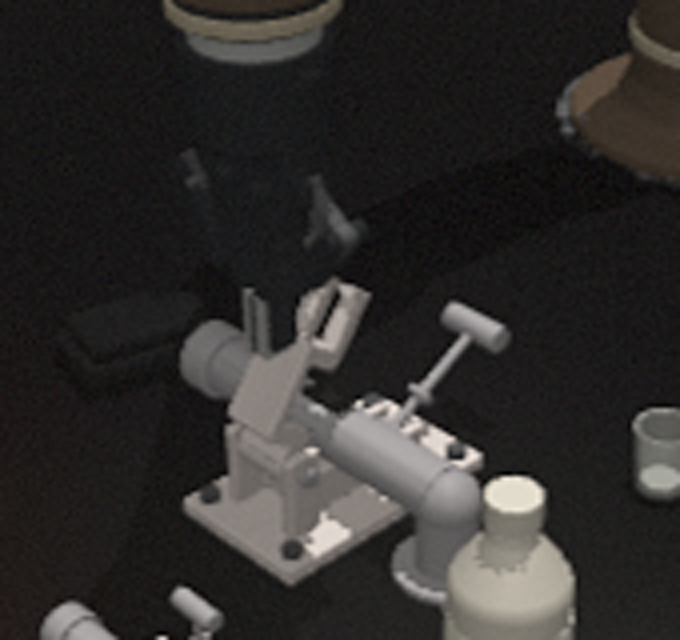

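```bash
python3 -m jog '[0,-0.006,0.002,0,0,0,0, 0,-0.013,0.005,0,0,0,0, 0,-0.019,0.008,0,0,0,0, 0,-0.025,0.012,0,0,0,0, 0,-0.03,0.016,0,0,0,0, 0,-0.035,0.02,0,0,0,0, 0,-0.039,0.0245,0,0,0,0, 0,-0.039,0.025,0,0,0,0]'
python3 - <<'E'
from cell import telemetry as t
for i in range(3): s=t.sense();print(s['ee_pos'],s['contact_force'],s['ft_torque'])
E
```

```text
time: 5.68
ee_pos: [0.5488, 0.0292, 0.0969]
eef_rot: [-2.415, -2.005, 0.003]
contact_force: [1.2, 0.4, 0.6]
opening: 0.0
[0.54883886 0.02917293 0.09688459] [1.17199575 0.4249883  0.63062672] [ 0.03016028 -0.00424447  0.04916016]
[0.54883886 0.02917293 0.09688459] [1.17199575 0.4249883  0.63062672] [ 0.03016028 -0.00424447  0.04916016]
[0.54883886 0.02917293 0.09688459] [1.17199575 0.4249883  0.63062672] [ 0.03016028 -0.00424447  0.04916016]
```

```bash
python3 -m jog '[0,-0.004,0.001,0,0,0,0, 0,-0.007,0.002,0,0,0,0, 0,-0.007,0.003,0,0,0,0, 0,-0.007,0.003,0,0,0,0]';python3 -m jog '[0,0,0.001,0,0,0,0,0,0,0.002,0,0,0,0]';python3 -m jog '[0,0,0.001,0,0,0,0,0,0,0.002,0,0,0,0]'
```

```text
time: 6.18
ee_pos: [0.5416, 0.0304, 0.0938]
eef_rot: [-2.415, -2.005, 0.004]
contact_force: [0.1, -0.0, 0.6]
opening: 0.0002
time: 6.42
ee_pos: [0.5415, 0.0305, 0.0917]
eef_rot: [-2.415, -2.005, 0.004]
contact_force: [-1.4, -0.1, 2.5]
opening: 0.0002
time: 6.68
ee_pos: [0.5414, 0.0306, 0.0896]
eef_rot: [-2.415, -2.005, 0.004]
contact_force: [-1.9, 0.9, 2.7]
opening: 0.0002
```

```bash
for i in 1 ; do python3 -m jog '[0,0,0.0007,0,0,0,0,0,0,0.0014,0,0,0,0]'; done; python3 -m jog '[0,0,0.0005,0,0,0,0,0,0,0.001,0,0,0,0]'; python3 -m jog '[0,0,0.0005,0,0,0,0,0,0,0.001,0,0,0,0]'
```

```text
time: 6.92
ee_pos: [0.5414, 0.0305, 0.0882]
eef_rot: [-2.415, -2.005, 0.004]
contact_force: [-1.2, 0.6, 1.8]
opening: -0.0004
time: 7.18
ee_pos: [0.5414, 0.0306, 0.0871]
eef_rot: [-2.415, -2.005, 0.005]
contact_force: [-1.2, 0.4, 2.7]
opening: -0.0001
time: 7.42
ee_pos: [0.5412, 0.0306, 0.0861]
eef_rot: [-2.415, -2.005, 0.005]
contact_force: [-3.2, 0.3, 4.0]
opening: 0.0
```

```bash
python3 -m jog '[0,0,0.0005,0,0,0,0,0,0,0.001,0,0,0,0]'; python3 -m jog '[0,0,0.0005,0,0,0,0,0,0,0.001,0,0,0,0]'
```

```text
time: 7.68
ee_pos: [0.5411, 0.0306, 0.0851]
eef_rot: [-2.414, -2.005, 0.005]
contact_force: [-2.9, 0.0, 2.9]
opening: 0.0001
time: 7.92
ee_pos: [0.541, 0.0307, 0.0841]
eef_rot: [-2.414, -2.005, 0.005]
contact_force: [-4.5, 0.8, 8.7]
opening: 0.0003
```

```bash
python3 -m jog '[0,0,0.0003,0,0,0,0,0,0,0.0003,0,0,0,0]'
```

```text
time: 8.18
ee_pos: [0.541, 0.0307, 0.0842]
eef_rot: [-2.415, -2.005, 0.005]
contact_force: [-4.3, 0.2, 7.4]
opening: -0.0002
```

```bash
python3 -m jog '[0,0,0.0008,0,0,0,0,0,0,0.0008,0,0,0,0]'
```

```text
time: 8.43
ee_pos: [0.541, 0.0307, 0.0841]
eef_rot: [-2.415, -2.006, 0.006]
contact_force: [-5.9, -0.3, 12.3]
opening: 0.0001
```

```bash
python3 -m jog '[0,0,0.0007,0,0,0,0,0,0,0.0007,0,0,0,0,0,0,0.0007,0,0,0,0,0,0,0.0007,0,0,0,0]';python3 -m jog '[0,0,0.0006,0,0,0,0,0,0,0.0006,0,0,0,0,0,0,0.0006,0,0,0,0,0,0,0.0006,0,0,0,0]';python3 -m jog '[0,0,0.0007,0,0,0,0,0,0,0.0007,0,0,0,0,0,0,0.0007,0,0,0,0,0,0,0.0007,0,0,0,0]'
```

```text
time: 8.93
ee_pos: [0.541, 0.0307, 0.0841]
eef_rot: [-2.415, -2.006, 0.006]
contact_force: [-5.9, 0.6, 10.6]
opening: -0.0002
time: 9.43
ee_pos: [0.541, 0.0307, 0.0841]
eef_rot: [-2.416, -2.006, 0.006]
contact_force: [-4.8, -0.2, 10.9]
opening: 0.0002
time: 9.93
ee_pos: [0.541, 0.0307, 0.0841]
eef_rot: [-2.416, -2.006, 0.006]
contact_force: [-5.7, 0.3, 12.3]
opening: 0.0001
```

Run:
```python
from h import *
p,d,K,T=shot("scene");crop(p,(230,90,400,250),4,"f_scene")
p,d,K,T=shot("wrist","f_wrist");np.savez("f.npz",p=p,d=d,K=K,T=T)
print(telemetry.sense()['contact_force'])
```

```text
[-4.86402643e+00 -1.98635857e-03  1.15428911e+01]
```

View pics/f_scene.png

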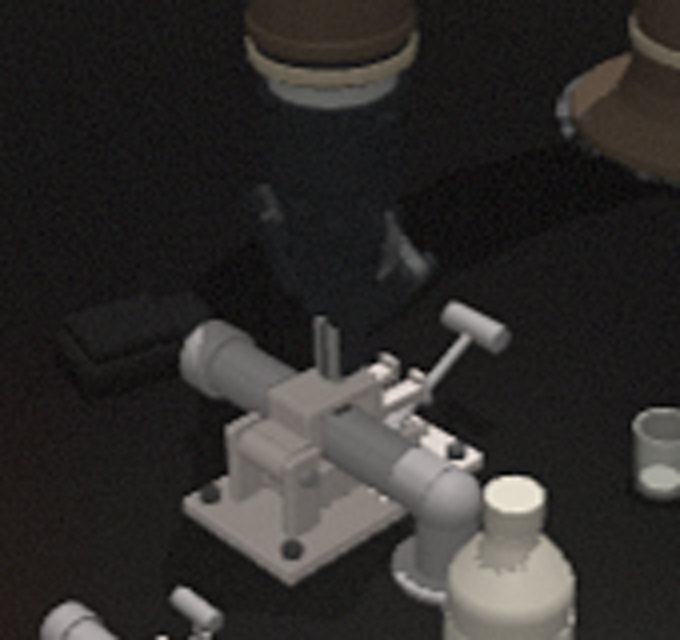

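View pics/f_wrist.png

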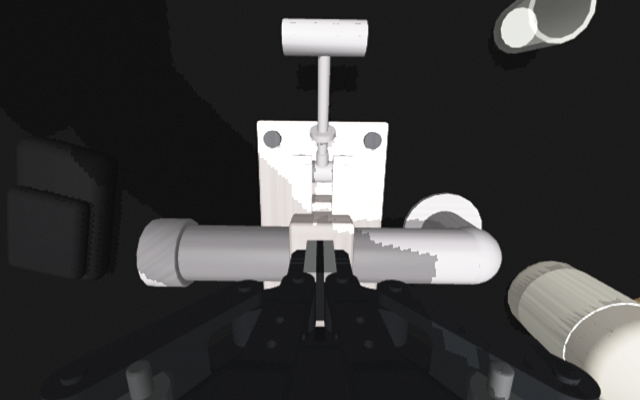

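Run:
```python
from h import *
z=np.load("f.npz");P=cloud(z['d'],z['K'],z['T'])
s=telemetry.sense();M=R.from_rotvec(s['eef_rot']).as_matrix();t=s['ee_pos'];print(t)
A=P[18:58,282:368].reshape(-1,3);h=A[(A[:,2]>.045)&(A[:,2]<.09)]
q=(h-t)@M;print("tool frame handle min/max",np.percentile(q,[1,50,99],axis=0).round(4),"ztop",np.percentile(h[:,2],[50,98]))
for u,v in[(290,37),(325,37),(360,37),(323,135),(322,172),(322,218),(240,250),(400,250)]: print((u,v),P[v,u].round(4),((P[v,u]-t)@M).round(4))
```

```text
[0.54098795 0.0307275  0.08405093]
tool frame handle min/max [[-0.0171 -0.1127  0.0159]
 [ 0.0022 -0.1043  0.0183]
 [ 0.0217 -0.0979  0.025 ]] ztop [0.0661062  0.06825549]
(290, 37) [0.4358 0.0365 0.0661] [-0.0136 -0.1044  0.0183]
(325, 37) [0.4387 0.0525 0.066 ] [ 0.0027 -0.1045  0.0184]
(360, 37) [0.4423 0.0681 0.0684] [ 0.0187 -0.1039  0.0159]
(323, 135) [0.4832 0.0437 0.0407] [ 0.0022 -0.059   0.0435]
(322, 172) [0.5067 0.0388 0.0275] [ 0.0018 -0.035   0.0566]
(322, 218) [0.525  0.0352 0.0676] [ 0.0015 -0.0165  0.0165]
(240, 250) [ 0.5364 -0.0143  0.0638] [-0.0451  0.0039  0.0204]
(400, 250) [0.5532 0.0752 0.0635] [0.046  0.0039 0.0205]
```

```bash
python3 -m jog '[0,0,-0.02,0,0,0,0, 0,0,-0.05,0,0,0,0, 0.002,-0.05,-0.06,0,0,0,0.07, 0.002,-0.105,-0.04,0,0,0,0.07, 0.002,-0.105,-0.02,0,0,0,0.07, 0.002,-0.105,-0.01,0,0,0,0.07, 0.002,-0.105,-0.01,0,0,0,0.07, 0.002,-0.105,-0.01,0,0,0,0.07]'
python3 - <<'E'
from h import *
p,d,K,T=shot("wrist","g_wrist");p,d,K,T=shot("scene");crop(p,(260,90,400,220),5,"g_scene")
s=telemetry.sense();print(s['ee_pos'],s['opening'],s['contact_force'])
E
```

```text
time: 11.02
ee_pos: [0.4391, 0.0522, 0.0947]
eef_rot: [-2.416, -2.006, 0.005]
contact_force: [-0.0, 0.8, 0.8]
opening: 0.0697
[0.43891981 0.05215198 0.09480019] 0.07018489979327125 [ 0.78329796 -0.68164041 -0.19243213]
```

View pics/g_wrist.png

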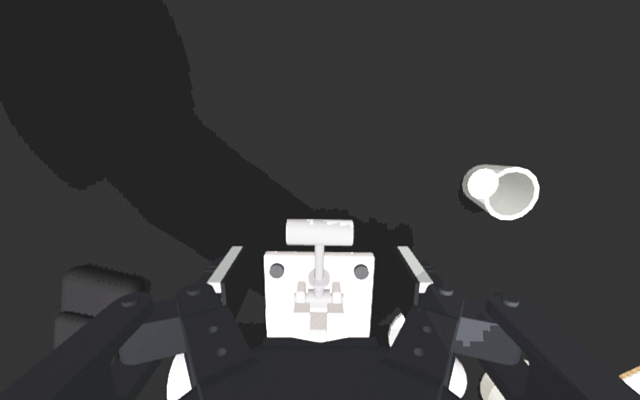

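View pics/g_scene.png

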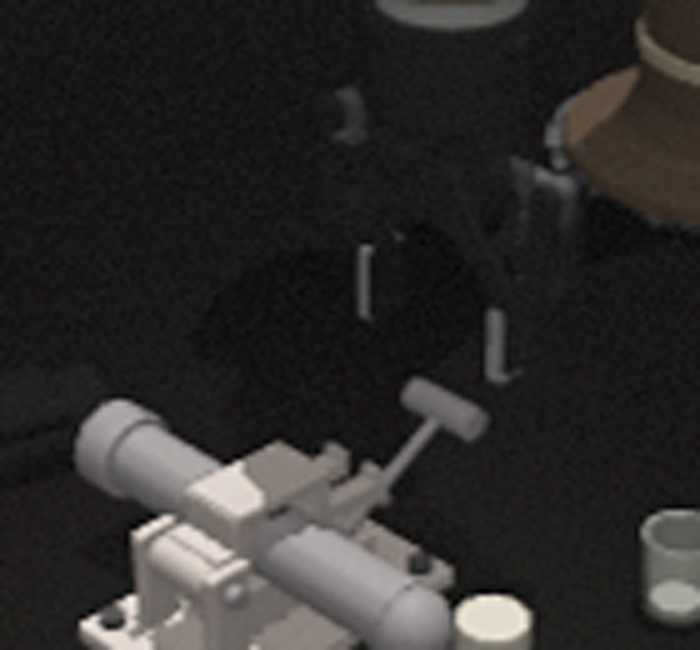

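```bash
python3 -m jog '[0,0,0.02,0,0,0,0.07, 0,0,0.04,0,0,0,0.07, 0,0,0.05,0,0,0,0.07, 0,0,0.05,0,0,0,0.07]' && python3 -m jog '[0,0,0,0,0,0,0.05, 0,0,0,0,0,0,0.04, 0,0,0,0,0,0,0.03, 0,0,0,0,0,0,0.03, 0,0,0,0,0,0,0.03, 0,0,0,0,0,0,0.03]'
python3 - <<'E'
from h import *
p,d,K,T=shot("wrist");crop(p,(200,180,440,340),3,"i_wrist");p,d,K,T=shot("scene");crop(p,(260,90,400,220),5,"i_scene")
E
```

```text
time: 11.62
ee_pos: [0.4386, 0.0521, 0.0446]
eef_rot: [-2.416, -2.006, 0.006]
contact_force: [1.4, 0.2, 0.9]
opening: 0.0699
time: 12.38
ee_pos: [0.4386, 0.0522, 0.0447]
eef_rot: [-2.416, -2.006, 0.006]
contact_force: [-1.5, 0.2, 3.2]
opening: 0.0388
```

View pics/i_wrist.png

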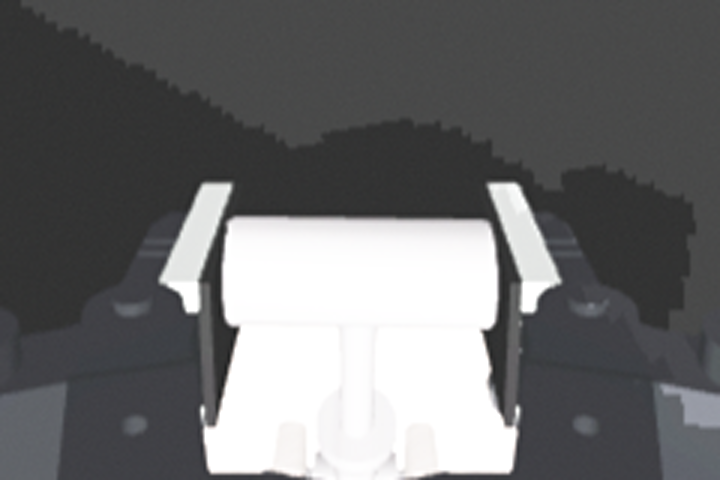

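View pics/i_scene.png

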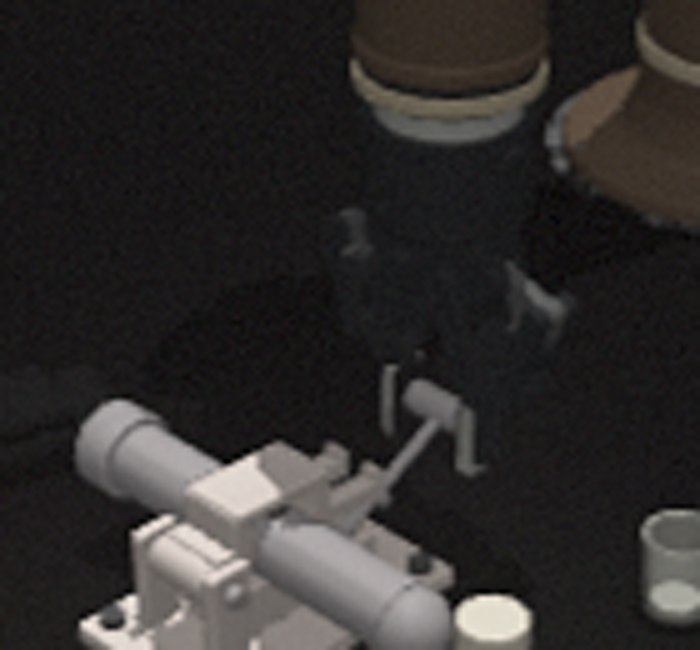

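```bash
python3 -m jog '[0,-0.005,-0.003,0,0,0,0.03, 0,-0.011,-0.007,0,0,0,0.03, 0,-0.016,-0.01,0,0,0,0.03, 0,-0.021,-0.0133,0,0,0,0.03, 0,-0.021,-0.0133,0,0,0,0.03, 0,-0.021,-0.0133,0,0,0,0.03]'
python3 - <<'E'
from h import *
p,d,K,T=shot("scene");crop(p,(260,90,400,220),5,"j_scene")
print(telemetry.sense()['contact_force'])
E
```

```text
time: 13.22
ee_pos: [0.4184, 0.0561, 0.0582]
eef_rot: [-2.416, -2.007, 0.004]
contact_force: [5.8, 0.2, -5.6]
opening: 0.0389
[ 5.48207775 -0.04715844 -5.38045187]
```

View pics/j_scene.png

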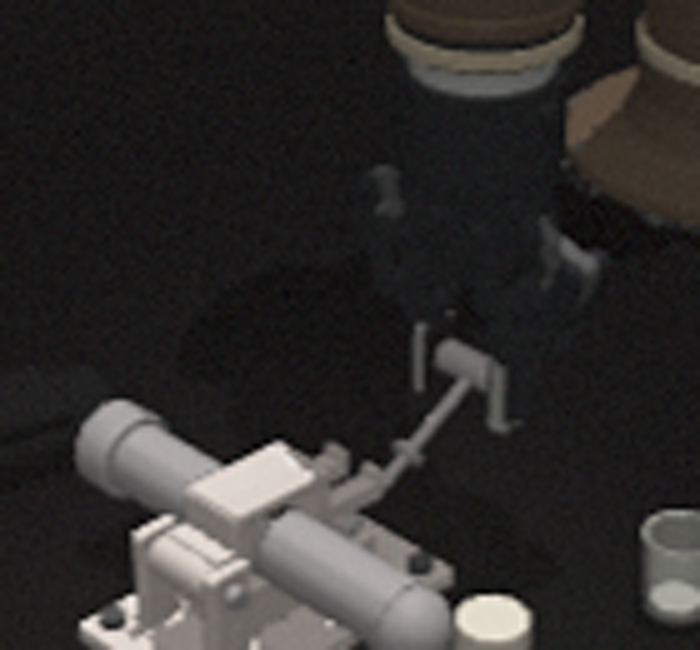

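```bash
python3 -m jog '[0,0.005,-0.007,0,0,0,0.03, 0,0.0102,-0.0137,0,0,0,0.03, 0,0.016,-0.0195,0,0,0,0.03, 0,0.0217,-0.0249,0,0,0,0.03, 0,0.028,-0.0298,0,0,0,0.03, 0,0.0347,-0.0343,0,0,0,0.03, 0,0.0347,-0.0343,0,0,0,0.03]'
python3 - <<'E'
from h import *
p,d,K,T=shot("scene");crop(p,(260,90,400,220),5,"k_scene");p,d,K,T=shot("wrist","k_wrist")
print(telemetry.sense()['contact_force'])
E
```

```text
time: 14.15
ee_pos: [0.4532, 0.0494, 0.0926]
eef_rot: [-2.417, -2.006, 0.004]
contact_force: [1.1, -2.8, -7.8]
opening: 0.0389
[ 2.02404305 -2.06745295 -6.9116001 ]
```

View pics/k_scene.png

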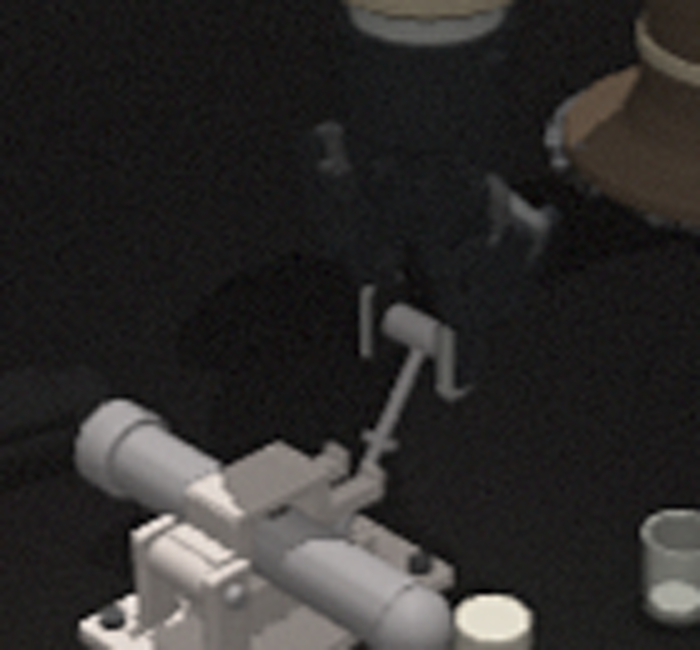

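View pics/k_wrist.png

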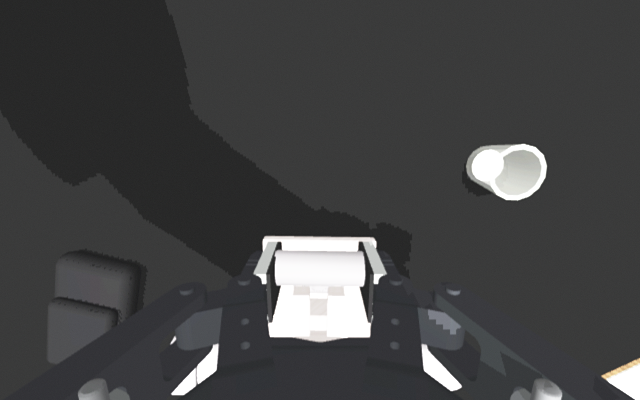

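```bash
python3 -m jog '[0,0.007,-0.004,0,0,0,0.03, -0.0005,0.0142,-0.0074,0,0,0,0.03, -0.0005,0.022,-0.0102,0,0,0,0.03, -0.001,0.0294,-0.0125,0,0,0,0.03, -0.001,0.037,-0.0142,0,0,0,0.03, -0.001,0.037,-0.0142,0,0,0,0.03]'
python3 - <<'E'
from h import *
p,d,K,T=shot("scene");crop(p,(260,90,400,220),5,"l_scene")
print(telemetry.sense()['contact_force'])
E
```

```text
time: 15.0
ee_pos: [0.4899, 0.0417, 0.1067]
eef_rot: [2.417, 2.006, -0.003]
contact_force: [-1.2, -0.6, -7.5]
opening: 0.0388
[-1.73430764  0.57932719 -7.59806102]
```

View pics/l_scene.png

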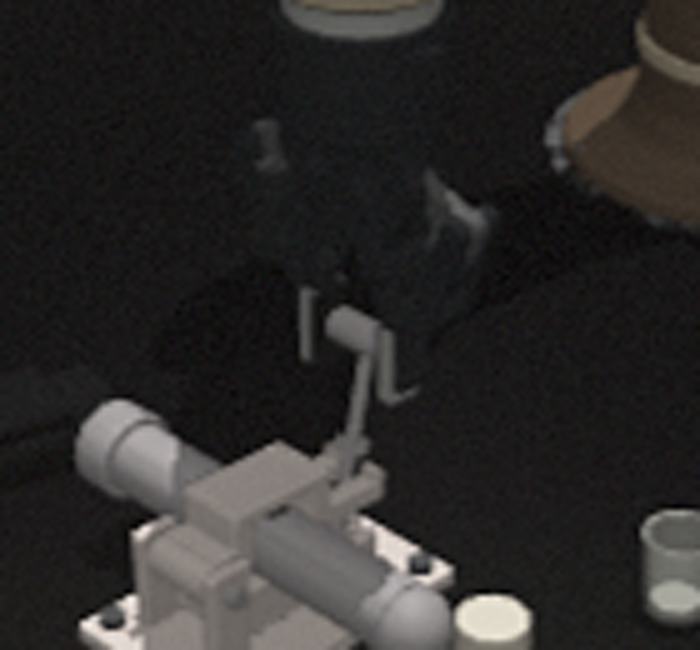

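```bash
python3 -m jog '[0,0.006,-0.001,0,0,0,0.03, 0,0.012,-0.0015,0,0,0,0.03, 0,0.017,-0.0015,0,0,0,0.03, 0,0.017,-0.0015,0,0,0,0.03]'
python3 - <<'E'
from h import *
p,d,K,T=shot("scene");crop(p,(260,90,400,220),5,"m_scene")
p,d,K,T=shot("wrist");crop(p,(220,200,420,340),4,"m_wrist")
print(telemetry.sense()['contact_force'])
E
```

```text
time: 15.55
ee_pos: [0.5069, 0.0384, 0.1081]
eef_rot: [2.417, 2.006, -0.003]
contact_force: [-2.8, 0.4, -8.4]
opening: 0.0388
[-3.24629503 -0.95627904 -7.10035867]
```

View pics/m_scene.png

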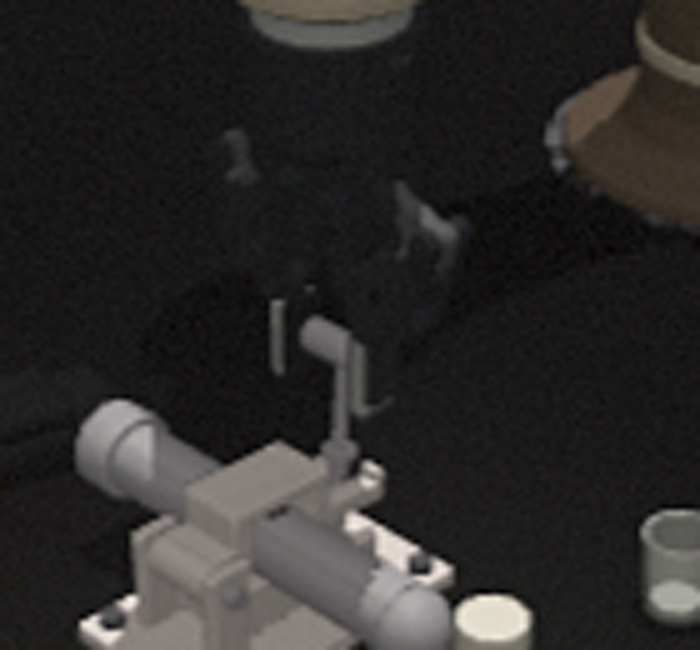

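View pics/m_wrist.png

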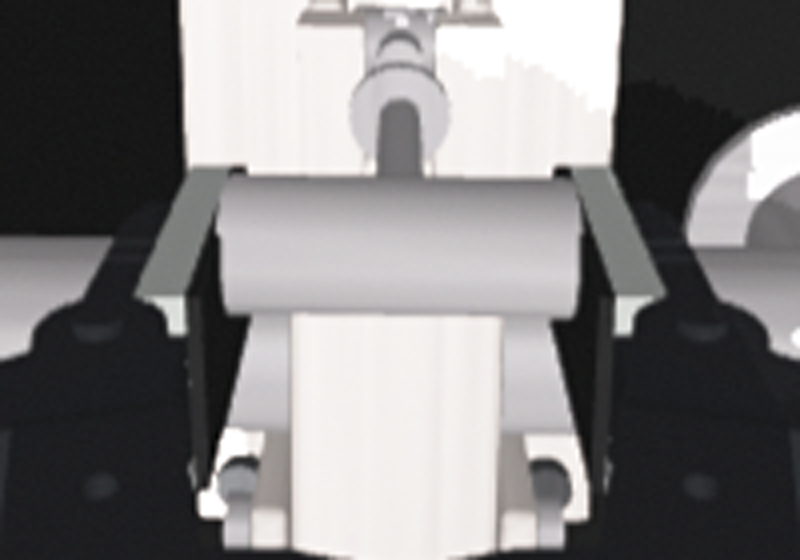

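```bash
python3 -m jog '[0,0,0.003,0,0,0,0.03, 0,0,0.006,0,0,0,0.03, 0,0,0.009,0,0,0,0.03,0,0,0.009,0,0,0,0.03]'; python3 -m jog '[0,0,0.0015,0,0,0,0.03, 0,0,0.003,0,0,0,0.03]'
python3 - <<'E'
from h import *
p,d,K,T=shot("scene");crop(p,(260,90,400,220),5,"n_scene")
E
```

```text
time: 16.15
ee_pos: [0.5069, 0.0385, 0.099]
eef_rot: [2.417, 2.006, -0.002]
contact_force: [-2.7, -0.2, -6.0]
opening: 0.0388
time: 16.4
ee_pos: [0.5073, 0.0385, 0.0967]
eef_rot: [2.416, 2.005, -0.002]
contact_force: [-6.3, -1.2, 11.3]
opening: 0.0386
```

View pics/n_scene.png

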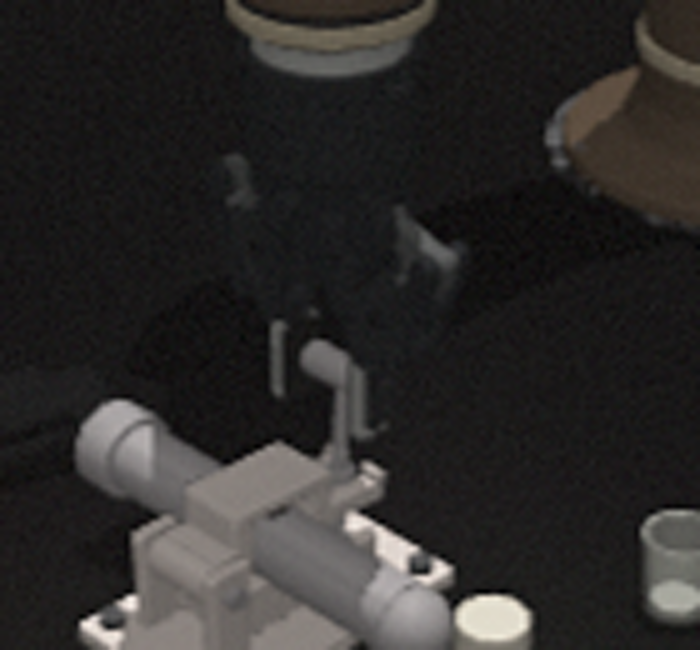

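Run:
```python
from h import *
p,d,K,T=shot("wrist");crop(cv2.convertScaleAbs(p,alpha=1.0),(270,180,370,260),8,"o_wrist");P=cloud(d,K,T)
s=telemetry.sense();print(s['contact_force'])
o=np.array([.552,.029,0]);ex=np.array([.983,-.184,0]);ey=np.array([.184,.983,0])
for v in range(195,275,3):
    print(v,[ (np.round([(P[v,u]-o)@ex*1e3,(P[v,u]-o)@ey*1e3,P[v,u][2]*1e3],1)).tolist() for u in(308,314,320,326)])
```

```text
[-5.37180388 -1.61009129  5.05610018]
195 [[-58.5, -7.6, 11.7], [-58.5, -3.1, 11.6], [-58.4, 1.5, 11.2], [-58.4, 6.1, 11.3]]
198 [[-56.0, -7.7, 11.1], [-56.0, -3.1, 11.3], [-55.9, 1.5, 10.9], [-55.8, 6.2, 10.4]]
201 [[-53.6, -7.7, 11.1], [-53.7, -3.1, 11.5], [-53.5, 1.5, 10.8], [-53.7, 6.1, 11.4]]
204 [[-53.0, -7.5, 17.6], [-53.2, -2.9, 18.6], [-53.5, 1.5, 19.5], [-53.2, 6.0, 18.5]]
207 [[-59.8, -6.2, 50.0], [-52.2, -2.9, 23.2], [-52.2, 1.5, 23.3], [-52.3, 5.9, 23.4]]
210 [[-60.6, -5.8, 59.7], [-50.5, -2.8, 25.3], [-50.5, 1.5, 25.2], [-50.3, 5.9, 24.5]]
213 [[-58.8, -5.8, 59.8], [-48.6, -2.8, 26.4], [-50.9, 1.5, 33.8], [-48.1, 5.9, 24.9]]
216 [[-57.1, -5.8, 60.5], [-55.6, -2.2, 55.9], [-56.1, 1.5, 57.4], [-46.2, 5.9, 26.0]]
219 [[-53.2, -6.0, 54.5], [-54.4, -2.2, 58.1], [-54.4, 1.5, 58.2], [-54.9, 5.2, 59.7]]
222 [[-52.1, -6.0, 57.0], [-52.5, -2.2, 58.4], [-52.6, 1.5, 58.6], [-52.7, 5.2, 58.9]]
225 [[-50.8, -5.9, 59.0], [-50.7, -2.2, 58.6], [-51.8, 1.5, 61.9], [-50.5, 5.2, 58.2]]
228 [[-49.2, -5.9, 60.0], [-48.8, -2.2, 59.0], [-52.3, 1.5, 68.7], [-49.2, 5.2, 60.0]]
231 [[-46.5, -6.0,
[... 630 characters left out ...]
[-57.4, -1.1, 113.4], [-57.2, 1.5, 113.0], [-57.8, 4.1, 114.2]]
255 [[-56.7, -3.7, 115.0], [-56.2, -1.1, 113.8], [-56.1, 1.5, 113.8], [-56.5, 4.1, 114.6]]
258 [[-55.5, -3.7, 115.4], [-55.4, -1.1, 115.2], [-55.0, 1.5, 114.4], [-55.4, 4.1, 115.1]]
261 [[-54.3, -3.7, 115.8], [-54.3, -1.1, 115.8], [-54.4, 1.5, 116.0], [-54.1, 4.1, 115.4]]
264 [[-52.8, -3.7, 115.6], [-52.9, -1.1, 116.0], [-53.1, 1.5, 116.2], [-52.7, 4.1, 115.4]]
267 [[-51.6, -3.7, 116.0], [-51.8, -1.1, 116.5], [-51.8, 1.5, 116.5], [-52.2, 4.1, 117.3]]
270 [[-50.3, -3.7, 116.4], [-50.0, -1.1, 115.8], [-50.6, 1.5, 117.0], [-49.9, 4.1, 115.6]]
273 [[-48.8, -3.7, 116.3], [-48.7, -1.1, 116.0], [-48.0, 1.5, 114.8], [-48.1, 4.1, 115.0]]
```

View pics/o_wrist.png

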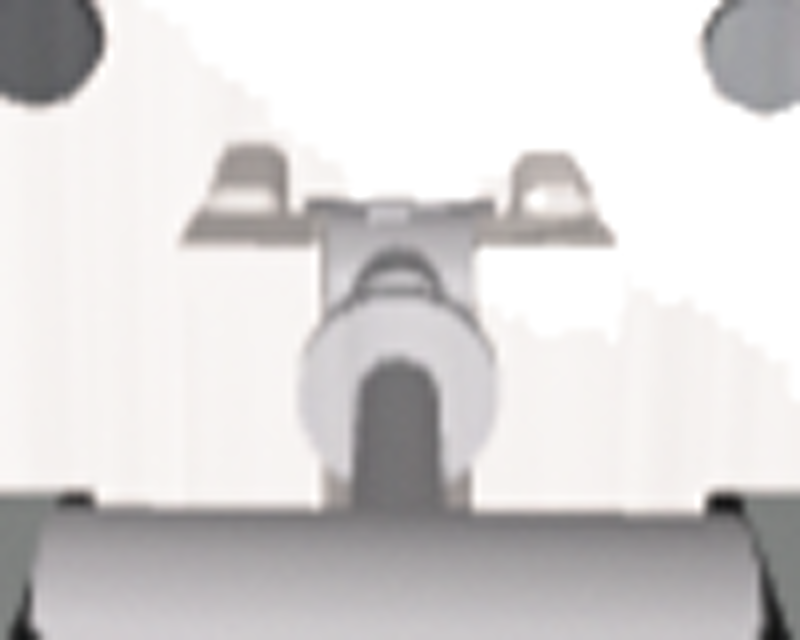

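```bash
python3 -m jog '[0,0,-0.0005,0,0,0,0.03, 0,0,-0.0005,0,0,0,0.045, 0,0,-0.0005,0,0,0,0.06, 0,0,-0.0005,0,0,0,0.065, 0,0,-0.0005,0,0,0,0.065, 0,0,-0.0005,0,0,0,0.065]' && python3 -m jog '[0,0,-0.02,0,0,0,0.065, 0,0,-0.05,0,0,0,0.065, 0,0,-0.1,0,0,0,0.065, 0,0,-0.13,0,0,0,0.065, 0,0,-0.13,0,0,0,0.065, 0,0,-0.13,0,0,0,0.065]'
python3 - <<'E'
from h import *
p,d,K,T=shot("scene");crop(p,(240,130,400,250),5,"q_scene");
p,d,K,T=shot("wrist","q_wrist");P=cloud(d,K,T)
o=np.array([.552,.029,0]);ex=np.array([.983,-.184,0]);ey=np.array([.184,.983,0])
c=np.stack([(P-o)@ex,(P-o)@ey,P[...,2]],-1)*1e3
m=(abs(c[...,1]-1)<30)&(c[...,0]>-140)&(c[...,0]<-20)
q=c[m];h=q[q[:,2]>95];print("handle",len(h),np.percentile(h,[2,50,98],axis=0).round(1))
w=q[(abs(q[:,1]-1)<7)&(q[:,2]>48)&(q[:,2]<66)];print("washer/tines",np.percentile(w,[5,50,95],axis=0).round(1))
cr=c[(abs(c[...,1])<14)&(c[...,0]>-30)&(c[...,0]<12)&(c[...,2]>68)];print("crown",len(cr), np.polyfit(cr[:,0],cr[:,2],1))
print(telemetry.sense()['contact_force'],telemetry.sense()['ee_pos'])
E
```

```text
time: 17.25
ee_pos: [0.5073, 0.0385, 0.0974]
eef_rot: [2.416, 2.005, -0.002]
contact_force: [-0.2, 0.6, 0.6]
opening: 0.0649
time: 18.0
ee_pos: [0.5069, 0.0385, 0.2267]
eef_rot: [2.416, 2.005, -0.003]
contact_force: [-0.9, -0.3, 0.5]
opening: 0.0645
handle 19591 [[-111.9  -27.   115.3]
 [ -61.6    1.3  306.9]
 [ -53.2   29.2  362.3]]
washer/tines [[-59.8  -5.9  53.5]
 [-52.2   1.3  58.6]
 [-27.2   7.6  63.4]]
crown 1099 [7.18704176e-02 7.73343360e+01]
[-0.32722147 -0.87517969  0.16960141] [0.50664088 0.03854101 0.22623279]
```

View pics/q_scene.png

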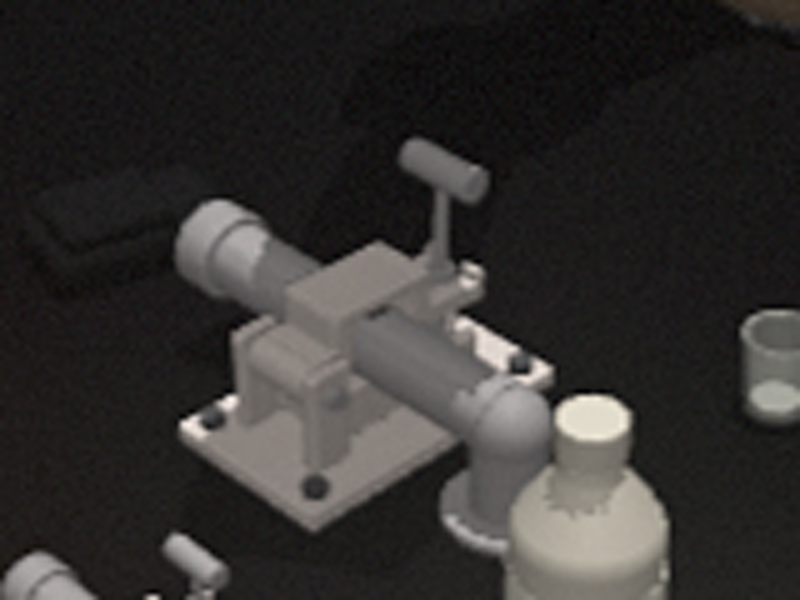

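View pics/q_wrist.png

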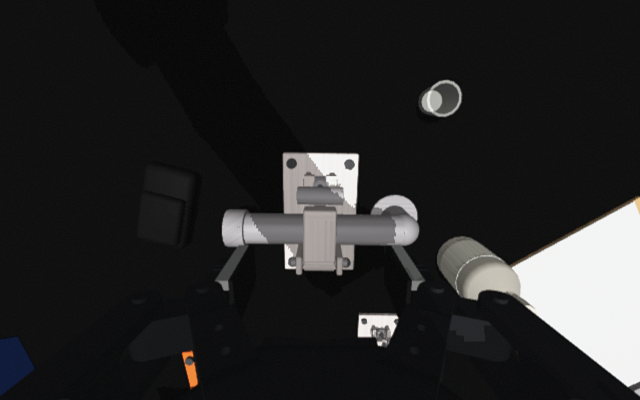

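Run:
```python
from h import *
o=np.array([.552,.029,0]);ex=np.array([.983,-.184,0]);ey=np.array([.184,.983,0])
for n in("wrist","scene","top"):
    p,d,K,T=shot(n);P=cloud(d,K,T)
    c=np.stack([(P-o)@ex,(P-o)@ey,P[...,2]],-1)*1e3
    m=(abs(c[...,1]-1)<30)&(c[...,0]>-75)&(c[...,0]<-20)
    for a,b in((96,126),(68,95)):
        h=c[m&(c[...,2]>a)&(c[...,2]<b)]
        if len(h): print(n,(a,b),len(h),np.percentile(h,[2,50,98],axis=0).round(1).tolist())
```

```text
wrist (96, 126) 832 [[-59.5, -18.1, 108.9], [-53.5, 1.4, 115.6], [-45.3, 20.2, 117.7]]
wrist (68, 95) 324 [[-28.3, -15.7, 69.5], [-25.0, 0.5, 76.0], [-20.1, 17.3, 77.4]]
scene (96, 126) 133 [[-58.0, -19.0, 99.6], [-48.4, 3.2, 112.9], [-43.9, 20.0, 117.8]]
scene (68, 95) 71 [[-52.3, -16.0, 68.9], [-27.9, 1.0, 76.1], [-20.3, 16.2, 91.2]]
```

Run:
```python
from cell import workorder,telemetry
print(workorder.job_done()); print(telemetry.sense()['time'])
```

```text
the job is handed in; nothing more can be done
None
the job is handed in; nothing more can be done
```

The clamp is closed and bolted and the job was handed in at about 18 s; no verdict was reported back.

- **Pressing:** I swung the upper half over the pipe with the closed fingers. I then pressed it onto the liner for about 1.8 s. The vertical force was 10.6 to 12.3 N, about 12 to 14 N in total with the sideways part.
- **Bolt:** I pinched the T-handle by its ends and drew the bolt about 25 mm. I swung it upright over the lips, let the washer down, opened the fingers and moved 13 cm clear. While letting it down, the force on the handle briefly reached 11 N downward and 6 N sideways; I eased off 0.5 mm before opening the fingers.

Last checks:
- **Washer:** its top is about 59 mm above the bench and the lips' tops about 60 mm. With a 4 mm washer and 5 mm lips, that puts it on its seat.
- **Bolt lean:** about 0.05 rad, uncertain by 0.02 or so because the clamp's origin is only known to about 2 mm.
- **Upper half:** it lies at about -0.05 to -0.07 rad. The fingertip height gave -0.05 and the depth fit gave -0.07.
- **Release:** the residual force on the tool is only sensor noise, about 1 N. The cup, bottle and mouse were not touched.
- **Not measured:** the force between the upper half and the liner. From the spring I estimate about 7 N.

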